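Swing in the tote's bail arm and stack the amber-vial tray on top

ROBOT

A 6-joint arm with a two-finger parallel gripper is mounted at the origin on the work surface. World frame = base frame: x ahead of the robot, y to its left, z up, the work surface at z = 0. Lengths are in m, angles in rad, forces in N, time in s.
With the tool pointing down it reaches from about 0.35 to 0.975 m from the base axis. Payload 4.9 kg.
Tool frame: the origin (TCP) lies on the centre line of the jaws, within the pads' length; the fingertips stand 14 mm ahead of it and the grasp point (between the pads) lies 5 mm behind it; x points along the fingers, z is the direction in which the jaws open and shut, and the axes are right-handed (so a half turn about x gives the same grasp; the last joint's range is limited). The gripper opens to 85 mm and grips with 20 to 120 N. Pads are 22 mm wide; open, the fingers measure 114 mm over their backs; the gripper's body (76 mm by 85 mm) begins 54 mm behind the grasp point. The pads swing forward as they close: fully open they stand 13 mm farther back than shut.
Start: joints at [0.999, 0.053, 1.613, -0, 1.476, -0.119], TCP at [0.273, 0.562, 0.245] pointing down, gripper open.
Joint ranges: [-3.01, 3.01], [-1.01, 2.22], [0.06, 2.58], [-1.02, 4.17], [0.09, 2.62], [-3.14, 3.14]. Speed limits (rad/s): [2.57, 2.57, 3.14, 3.14, 3.14, 3.14].

INTERFACE

Orientations are given as a rotation vector (axis times angle).
In Python, from station import ctrl gives the robot as it stands.
- The arm moves only by the tool move_arm, never from a script. Its argument "increments" is a list that holds one entry, the list of rows, each a list of 4 numbers: the shift along the tool's x, y, z in units of 25 cm (1.0 is 25 cm), then the turn about the tool's x in units of 90 degrees (1.0 is 90 degrees). A call has 1 to 20 rows; each row shifts and turns the commanded pose from where the row before left it, along the tool's axes as they then stand; what a row does not reach is not made up. A row lasts 1/12 s, in which the tool goes at most 41.7 mm and 7.16 degrees, less where a joint would pass 70% of its speed; a pose out of reach is approached as far as the arm can. A call with a number of a shift or a turn outside -1 to 1 is refused whole. A call with a gripper value outside its range is refused whole. "gripper" is the closure, from 0 (fully open) to 1 (shut), set as the call begins (left out, the last holds). The fingers move at their own pace and stop on an object; "squeeze" is the grip in N (left out, the last holds). Time passes only in rows, so rows that do not move let the fingers close. It gives the time, the measured TCP pose, the force and the opening at its end, in the units of the state.
- ctrl.get_obs(): the state, without advancing time (a new reading comes with each control period).
- ctrl.get_image(name): name is "scene" or "top" or "wrist"; returns a dict with "pixels" (400x640x3 uint8, red, green, blue), "depth" (400x640 float32, m along the optical axis (not along the pixel's ray), 0 where there is no reading), "K" (3x3 intrinsics, pixels), "extrinsics" (4x4, takes a point from camera to world coordinates); the wrist camera has in their place "tool_from_camera" (4x4, takes a point from camera to tool coordinates, whose origin is the TCP and whose axes are the tool frame's). Camera axes: x right, y up, looking along -z (the intrinsics and any distortion apply to the point x, -y, -z); pixel columns grow to the right and rows downward; lengths in m; the calibration is good to about 2 mm. A picture is of the moment at which its call begins: read the wrist's pose just before it.
- ctrl.finish_job(): hands the job in, once; it reports no verdict.
Trained networks look in the newest picture that a camera, given by its name, has taken for a name from the list of things; names that differ only in an ending like _2 or _b are one class to them, and where a whole thing is asked for, a point or a joint stands for the part that bears it (a point fixed in the world has none). Each returns a list of dicts, best first, with "score" (0 to 1); they miss things now and then, are a little off and sometimes report something else, mostly with a low value. They report only what shows in the picture. A call takes as long as a camera call. They do not tell look-alikes from the thing itself.
- ctrl.trace(camera, target): "region" (400x640 bool, what is visible of it) and "pixel" ([row, column] in pixels, amid what is visible of it).
The state is a dict: "t": time; "q": joint angles; "dq": joint speeds; "effort": joint torques, N m; "tool_pos": TCP position; "tool_rot": TCP orientation; "contact_force": force on the tool from outside, world axes, zero at the start; "wrist_torque": the same for the moment, N m; "opening": finger opening in m.
Only numpy, scipy, OpenCV 4.12 (cv2) and the standard library are available. Lean on these libraries where they do the work, as an engineer would, in place of code of your own. Each camera call takes 0.05 s, during which the arm holds its last target. There are 200 camera calls.

TASK

The blue supply tote has two yellow-sleeved bail arms; one is still folded outwards. Swing that bail arm over until it lies fully in across the tote's mouth like the other one, and then take the tray with the red handle and amber vials and set it down gently, upright and centred across the two bails with its long side along the tote's long side. Leave the tray with the white handle where it is.

Things in the scene. Friction and masses are not known exactly. Their poses are not given: they have to be found in the camera images.
- tote: Blue open tote, 200 (x) x 150 (y) x 85 mm high, walls 4 mm, locked to the bench on a flat plate; cartons inside up to 43 mm. Origin: centre of its underside, on the bench; z up. Two U-shaped bails hinged 91 mm above the bench at x = +85 and -85 mm, axes along y: arms 55 mm, 8 mm rod at y = +-85 mm, crossbar along y with a yellow 12 mm sleeve, 140 mm long. Both in: sleeve tops at 97 mm carry a tray.
- bail (a joint): Angle of the bail at the tote's +x end, rad. 0 = fully out: level, crossbar at tote x = +140 mm; pi/2 = upright; 3.14 (stop) = fully in: level, crossbar across the mouth at tote x = +30 mm. Starts between 0 and 0.7. The hinge is slightly stiff (about 0.06 N m, 1 to 2 N at the crossbar): the bail stays where it is left.
- bail_b (a joint): Angle of the bail at the tote's -x end, rad, counted likewise (0 = out, 3.14 = fully in). It is in from the start, its crossbar at tote x = -30 mm, 91 mm above the bench. Equally stiff; leave it in.
- bail_bar (a point): Middle of the first bail's yellow crossbar, on the axis of its 12 mm sleeve; the bar runs along the tote's y. It moves on a 55 mm arc about the hinge at tote x = +85 mm, z = 91 mm. It can be pinched from above, fingers closing along the tote's x, or pushed over.
- tray_amber: The tray to stack: grey, 120 (x) x 90 mm (y), walls 28 mm high, 15 fixed amber vials with red caps (tops 35 mm above its underside) and a red carry handle: a bar along x over the middle, 120 mm long, 14 mm wide, 72 to 84 mm above the underside, on a post at each end. About 0.35 kg. Origin: centre of its underside; z up. Stands on the bench.
- tray_clear: The other tray, a bystander: same shape and size, but clear vials with white caps and a white handle. Origin: centre of its underside.
Mind the look-alikes: they are no part of the job. Leave any black, green or pink look-alike of the tray_amber alone.

How it is judged:
On the way:
1. the bail lies fully in, before the tray is brought over the tote (value of joint bail above 2.9 rad and horizontal distance between tray_amber and tote above 0.12 m), for 0.2 s.
At the end, for the whole second after the job is handed in: Both bails are in (joints above 2.9 rad) and the amber-vial tray rests still and level (within 0.12 rad) on the two bails: centre within 20 mm of the tote's centre, long axis within 0.2 rad of the tote's (either way round), underside 90 to 104 mm above the bench (value of joint each of bail, bail_b above 2.9 rad and horizontal distance between tray_amber and tote below 0.02 m and z of tray_amber in the frame of tote between 0.09 and 0.104 m and angle between tray_amber's own z axis and vertical below 0.12 rad and angle between the x axis of tray_amber and the x axis of tote, either way round below 0.2 rad and linear speed of tray_amber below 0.02 m/s); the robot touches nothing.
It fails at once if the tray with the white handle is moved more than 30 mm (distance of tray_clear from where it was at the start of the episode above 0.03 m).
It fails at once if the amber-vial tray is tipped more than 0.6 rad (angle between tray_amber's own z axis and vertical above 0.6 rad).
It fails at once if the amber-vial tray is dropped or slammed on the tote (contact force over 50 N) (contact force between tray_amber and tote above 50 N).
It also fails if it takes over 54 s, if anything falls off the work surface, if the arm or the gripper's body presses on something with over 40 N, if the wrist force passes 120 N, or if a joint passes its speed limit or range.

## Working session

There is one attempt and no reset: what is moved stays moved. The work goes in short steps, Python scripts to look and compute and a tool call to move; the robot and the scene stay as the last step left them, time stands still between calls to the robot, and variables do not carry over. Pictures are saved under pics/ and viewed, about 8 in all and at most 12, crops included, and the job is handed in when it is done.

Besides the shell and the picture viewer there is one more tool, called after ">>>" as name(argument=value, ...), one argument or row to a line, values as JSON. move_arm: Moves the arm, as the interface text tells. Shifts and turns lie within -1 to 1; 1 stands for 25 cm of shift or 90 degrees of turn. Its arguments: {"type":"object","properties":{"increments":{"type":"array","items":{"type":"array","items":{"type":"array","items":{"type":"number","minimum":-1,"maximum":1}}}},"gripper":{"type":"number"},"squeeze":{"type":"number"}},"required":["increments"]}

```bash
mkdir -p pics; cat > h.py <<'E'
import numpy as np, cv2
from station import ctrl
from scipy.spatial.transform import Rotation as R
def T():
    o=ctrl.get_obs(); M=np.eye(4); M[:3,:3]=R.from_rotvec(o['tool_rot']).as_matrix(); M[:3,3]=o['tool_pos']; return M,o
def cloud(im,M=None):
    E=im['extrinsics'] if 'extrinsics' in im else M@im['tool_from_camera']
    K=im['K']; d=im['depth']; r,c=np.mgrid[:400,:640]
    P=np.stack([(c-K[0,2])/K[0,0]*d,-(r-K[1,2])/K[1,1]*d,-d,np.ones_like(d)],-1)
    W=(P@np.asarray(E).T)[...,:3]; W[d<=0]=np.nan; return W
def save(im,n): cv2.imwrite('pics/'+n,im['pixels'][...,::-1])
E
python3 - <<'E'
from h import *
M,o=T(); print(M.round(3),o['t'],o['contact_force'])
for n in ['top','scene']:
    im=ctrl.get_image(n); save(im,n+'0.png'); W=cloud(im); np.save(n+'.npy',W)
    for t in ['tote','tray_amber','tray_clear','bail_bar']:
        for r in ctrl.trace(n,t)[:4]:
            p=W[r['region']]; print(n,t,round(r['score'],2),r['pixel'],np.nanmedian(p,0).round(3),np.nanpercentile(p,98,axis=0).round(3),r['region'].sum())
a=cv2.imread('pics/top0.png');b=cv2.imread('pics/scene0.png')
E
```

```text
[[-0.001 -0.899  0.437  0.273]
 [-0.002  0.437  0.899  0.562]
 [-1.     0.    -0.002  0.244]
 [ 0.     0.     0.     1.   ]] 0.0 [-1.11484566  0.59479945  0.08491801]
top tote 0.68 [177.5, 232.8] [0.522 0.157 0.044] [0.63  0.29  0.119] 3654
top tote 0.24 [152.7, 337.6] [ 0.629 -0.202  0.02 ] [ 0.677 -0.145  0.087] 916
top tray_amber 0.81 [211.3, 334.2] [ 0.42  -0.198  0.009] [ 0.475 -0.136  0.086] 972
top tray_amber 0.78 [142.8, 394.6] [ 0.665 -0.393  0.02 ] [ 0.729 -0.346  0.087] 921
top tray_amber 0.61 [237.5, 449.9] [ 0.341 -0.594  0.022] [ 0.407 -0.536  0.087] 1073
top tray_amber 0.58 [261.4, 346.4] [ 0.253 -0.239  0.006] [ 0.312 -0.176  0.087] 1067
top tray_clear 0.62 [152.1, 335.4] [ 0.629 -0.202  0.02 ] [ 0.677 -0.144  0.087] 915
top bail_bar 0.54 [197.2, 194.2] [0.441 0.267 0.116] [0.554 0.308 0.123] 262
top bail_bar 0.15 [181.3, 230.1] [0.517 0.158 0.044] [0.624 0.285 0.119] 3518
scene tote 0.84 [280.2, 362.2] [0.536 0.164 0.042] [0.634 0.286 0.117] 5032
scene tray_amber 0.85 [179.0, 273.6] [ 0.486 -0.38   0.02 ] [ 0.539 -0.317  0.083] 816
scene tray_amber 0.81 [180.8, 347.3] [ 0.263 -0.225  0.018] [ 0.32  -0.166  0.083] 677
scene tray_amber 0.69 [142.6, 274.1] [ 0.352 -0.585  0.019] [ 0.416 -0.528  0.082] 695
scene tray_amber 0.58 [199.2, 226.0] [ 0.669 -0.389  0.021] [ 0.729 -0.338  0.082] 991
scene tray_clear 0.9 [230.8, 265.9] [ 0.639 -0.19   0.021] [ 0.68  -0.138  0.083] 1085
scene bail_bar 0.8 [286.7, 412.2] [0.479 0.28  0.116] [0.563 0.313 0.12 ] 317
```

View pics/top0.png

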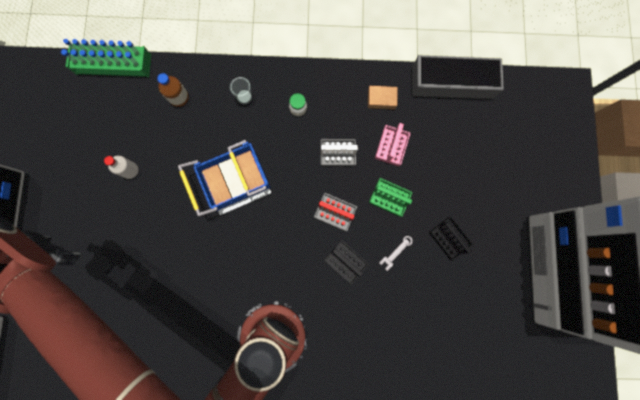

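View pics/scene0.png

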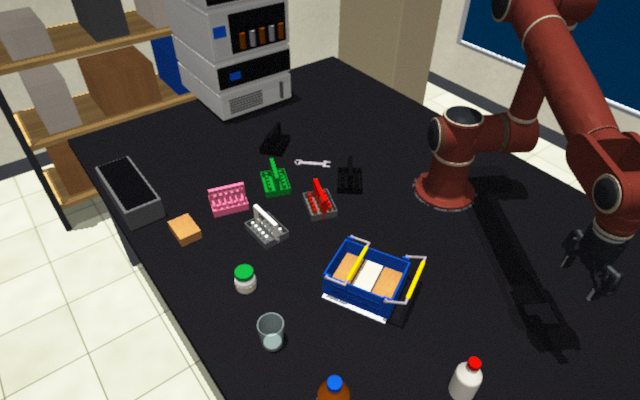

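The top view shows the tote at about (232,178), its folded-out bail at (192,188) and the inward one at (238,165). The red-handled tray is at (335,212), with the white-handled one beyond it at (338,152). Next I measure the poses by colour and depth.

```bash
python3 - <<'E'
from h import *
for n in ['top','scene']:
    a=cv2.imread(f'pics/{n}0.png'); W=np.load(n+'.npy'); h=cv2.cvtColor(a,cv2.COLOR_BGR2HSV)
    x,y,z=W[...,0],W[...,1],W[...,2]
    near=(abs(x-.52)<.2)&(abs(y-.17)<.2)
    def rect(m,l):
        p=W[m]; r=cv2.minAreaRect(p[:,:2].astype(np.float32)); print(n,l,len(p),np.array(r[0]).round(4),np.array(r[1]).round(3),round(r[2],1),'z',np.nanpercentile(p[:,2],[5,50,95]).round(3))
    bl=near&(h[...,0]>105)&(h[...,0]<128)&(h[...,1]>150)&(z>.07)
    rect(bl,'blue')
    ye=(near&(h[...,0]>22)&(h[...,0]<34)&(h[...,1]>150)&(h[...,2]>120)&(z>.06)).astype(np.uint8)
    k,L,s,c=cv2.connectedComponentsWithStats(ye)
    for i in range(1,k):
        if s[i,4]>30: rect(L==i,'yellow'); print(np.median(W[L==i],0).round(4), np.linalg.svd(W[L==i]-W[L==i].mean(0),full_matrices=False)[2][0].round(3))
    tr=(abs(x-.42)<.09)&(abs(y+.2)<.09)
    red=tr&((h[...,0]<6)|(h[...,0]>174))&(h[...,1]>150)
    rect(red&(z>.065),'handle'); p=W[red&(z>.065)]
    rect(tr&(z>.012),'tray')
    print(np.linalg.svd(p-p.mean(0),full_matrices=False)[2][0].round(3),np.median(p,0).round(4))
E
```

```text
top blue 338 [0.5239 0.1519] [0.158 0.201] 25.7 z [0.071 0.084 0.092]
top yellow 77 [0.5373 0.1236] [0.127 0.009] 28.2 z [0.092 0.097 0.101]
[0.5399 0.1238 0.0968] [-0.895 -0.447  0.007]
top yellow 157 [0.4669 0.2739] [0.129 0.013] 25.3 z [0.114 0.119 0.123]
[0.4651 0.2725 0.1187] [-0.901 -0.433  0.001]
top handle 138 [ 0.4219 -0.1976] [0.119 0.013] 68.7 z [0.079 0.084 0.087]
top tray 464 [ 0.4227 -0.1983] [0.12 0.09] 68.1 z [0.016 0.035 0.086]
[-0.363 -0.932  0.005] [ 0.4201 -0.1982  0.0842]
scene blue 706 [0.5292 0.156 ] [0.172 0.201] 26.0 z [0.071 0.08  0.092]
scene yellow 162 [0.5368 0.1267] [0.136 0.012] 25.6 z [0.09  0.094 0.097]
[0.5416 0.1297 0.0941] [0.903 0.43  0.002]
scene yellow 186 [0.4663 0.2755] [0.135 0.012] 25.8 z [0.113 0.117 0.12 ]
[0.4709 0.2771 0.1169] [0.9   0.435 0.003]
scene handle 124 [ 0.4255 -0.1942] [0.124 0.015] 67.4 z [0.07  0.08  0.084]
scene tray 617 [ 0.4249 -0.194 ] [0.128 0.091] 68.3 z [0.014 0.027 0.082]
[ 0.359  0.933 -0.019] [ 0.4284 -0.1882  0.0804]
```

>>> move_arm(
  increments=[
    [[0,0,0,0.0792],[0,0,0,0.0792],[0,0,0,0.0792],[0,0,0,0.0792],[0,0,0,0.0792],[0,0,0,0.0792],[0,0,0,0.0792],[0,0,0,0.0792],[0,0,0,0.0792],[0,0,0,0.0792],[0,0,0,0.0792],[0,0,0,0.0792],[0,0,0,0.0792],[0,0,0,0.0792],[0,0,0,0.0792],[0,0,0,0.0792],[0,0,0,0.0792],[0,0,0,0.0792],[0,0,0,0]],
  ],
  gripper=0.4,
)

```text
t: 2.08
tool_pos: [0.2734, 0.562, 0.2453]
tool_rot: [0.874, 1.388, -0.874]
contact_force: [1.0, -0.2, -0.4]
opening: 0.0513
```

```bash
cat >> h.py <<'E'
def go(p,ang=None):
    "units needed to bring TCP to p (tool axes), turn to bring tool z to ang deg"
    M,o=T(); d=M[:3,:3].T@(np.array(p)-M[:3,3])/.25
    a=np.degrees(np.arctan2(M[1,2],M[0,2])); s='shift %s'%d.round(3)
    if ang is not None: s+=' turn %.3f'%(((a-ang+180)%360-180)/90)
    print(s,'zang',round(a,1),'tcp',M[:3,3].round(4),'tilt',np.degrees(np.arccos(-M[2,0])).round(2),'open',round(o['opening'],4),'F',np.round(o['contact_force'],1),'t',round(o['t'],1))
E
python3 -c "
from h import *
go([.4665,.2745,.2],-64.3)"
```

```text
shift [0.181 0.199 1.371] turn -0.001 zang -64.4 tcp [0.2734 0.562  0.2453] tilt 0.0 open 0.0513 F [ 1.  -0.2 -0.4] t 2.1
```

>>> move_arm(
  increments=[
    [[0,0.0166,0.1142,0],[0,0.0166,0.1142,0],[0,0.0166,0.1142,0],[0,0.0166,0.1142,0],[0,0.0166,0.1142,0],[0,0.0166,0.1142,0],[0,0.0166,0.1142,0],[0,0.0166,0.1142,0],[0,0.0166,0.1142,0],[0,0.0166,0.1142,0],[0,0.0166,0.1142,0],[0,0.0166,0.1142,0],[0.045,0,0,0],[0.045,0,0,0],[0.045,0,0,0],[0,0,0,0]],
  ],
)

```text
t: 3.42
tool_pos: [0.4648, 0.2751, 0.2075]
tool_rot: [0.867, 1.394, -0.875]
contact_force: [-0.4, 0.3, -0.7]
opening: 0.0511
```

```bash
python3 - <<'E'
from h import *
go([.4665,.2745,.107],-64.3)
M,o=T(); im=ctrl.get_image('wrist'); save(im,'w1.png'); W=cloud(im,M)
for r in ctrl.trace('wrist','bail_bar')[:3]:
    p=W[r['region']]; print(round(r['score'],2),r['pixel'],np.nanmedian(p,0).round(4),r['region'].sum())
h=cv2.cvtColor(im['pixels'],cv2.COLOR_RGB2HSV)
ye=((h[...,0]>22)&(h[...,0]<34)&(h[...,1]>150)&(h[...,2]>100)).astype(np.uint8)
k,L,s,c=cv2.connectedComponentsWithStats(ye)
for i in range(1,k):
    if s[i,4]>100:
        p=W[L==i]; p=p[~np.isnan(p[:,0])]; r=cv2.minAreaRect(p[:,:2].astype(np.float32)); print(s[i,:4],r,np.percentile(p[:,2],[5,50,95]).round(4))
E
```

```text
shift [0.402 0.008 0.005] turn 0.002 zang -64.1 tcp [0.4648 0.2751 0.2075] tilt 0.36 open 0.0511 F [-0.4  0.3 -0.7] t 3.4
0.65 [180.6, 328.4] [0.4828 0.2791 0.1171] 4027
[318 117  17 162] ((0.4332661032676697, 0.25810375809669495), (0.20829066634178162, 0.01923428103327751), 25.520904541015625) [-1.000e-04  1.182e-01  1.199e-01]
[493 117  37 149] ((0.536052405834198, 0.12976692616939545), (0.13462680578231812, 0.006196342408657074), 25.819726943969727) [0.091  0.0944 0.0967]
```

View pics/w1.png

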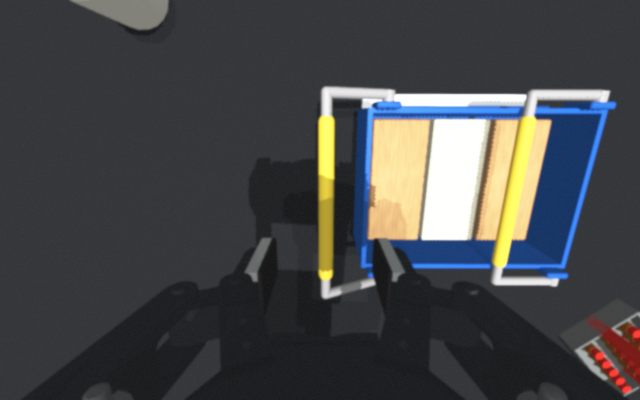

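The wrist view shows the bar at column 326, midway between the fingers at 262 and 388. I descend and pinch.

>>> move_arm(
  increments=[
    [[0.066,0.0013,0.001,0],[0.066,0.0013,0.001,0],[0.066,0.0013,0.001,0],[0.066,0.0013,0.001,0],[0.066,0.0013,0.001,0],[0.066,0.0013,0,0],[0,0,0,0],[0,0,0,0]],
  ],
)

```text
t: 4.18
tool_pos: [0.4687, 0.2753, 0.1122]
tool_rot: [0.87, 1.39, -0.872]
contact_force: [1.0, 0.2, 0.6]
opening: 0.0514
```

>>> move_arm(
  increments=[
    [[0,0,0,0],[0,0,0,0],[0,0,0,0],[0,0,0,0],[0,0,0,0],[0,0,0,0],[0,0,0,0],[0,0,0,0]],
  ],
  gripper=1,
  squeeze=25,
)

```text
t: 4.85
tool_pos: [0.4698, 0.2764, 0.1142]
tool_rot: [0.875, 1.39, -0.869]
contact_force: [-3.0, 4.7, 2.8]
opening: 0.0108
```

```bash
python3 - <<'E'
from h import *
go([.4665,.2745,.108],-64.3)
# arc offsets in (tool -x up, tool z inward) units, per step from 0.41
th=np.linspace(.41,3.14,15); s=.055/.25
print(np.c_[-np.diff(s*np.sin(th)),-np.diff(s*np.cos(th))].round(4).tolist())
E
```

```text
shift [ 0.025 -0.015  0.001] turn 0.001 zang -64.2 tcp [0.4698 0.2764 0.1142] tilt 0.22 open 0.0108 F [-3.   4.7  2.8] t 4.8
[[-0.0374, 0.0208], [-0.0327, 0.0277], [-0.0267, 0.0335], [-0.0197, 0.038], [-0.012, 0.0411], [-0.0038, 0.0427], [0.0046, 0.0426], [0.0127, 0.0409], [0.0204, 0.0377], [0.0273, 0.033], [0.0332, 0.0271], [0.0378, 0.0201], [0.041, 0.0124], [0.0426, 0.0042]]
```

>>> move_arm(
  increments=[
    [[-0.0187,0,0.0104,0],[-0.0187,0,0.0104,0],[-0.0164,0,0.0139,0],[-0.0164,0,0.0139,0],[-0.0134,0,0.0168,0],[-0.0134,0,0.0168,0],[-0.0099,0,0.019,0],[-0.0099,0,0.019,0],[-0.006,0,0.0206,0],[-0.006,0,0.0206,0],[-0.0019,0,0.0213,0],[-0.0019,0,0.0213,0],[0.0023,0,0.0213,0],[0.0023,0,0.0213,0],[0,0,0,0]],
  ],
)

```text
t: 6.1
tool_pos: [0.4976, 0.2191, 0.146]
tool_rot: [0.874, 1.387, -0.87]
contact_force: [0.6, 3.2, 4.6]
opening: 0.0109
```

```bash
python3 - <<'E'
from h import *
C=np.array([.525,.153]);u=np.array([-.434,.901])
M,o=T(); d=M[:2,3]-C; print('tote x,y',d@u,d@[-.901,-.434])
go([.4665,.2745,.108],-64.3)
E
```

```text
tote x,y 0.07149589002753068 -0.003982660944689362
shift [ 0.152 -0.016 -0.254] turn 0.000 zang -64.3 tcp [0.4976 0.2191 0.146 ] tilt 0.19 open 0.0109 F [0.6 3.2 4.6] t 6.1
```

>>> move_arm(
  increments=[
    [[0.0064,0,0.0204,0],[0.0064,0,0.0204,0],[0.0102,0,0.0188,0],[0.0102,0,0.0188,0],[0.0137,0,0.0165,0],[0.0137,0,0.0165,0],[0.0166,0,0.0135,0],[0.0166,0,0.0135,0],[0.0189,0,0.01,0],[0.0189,0,0.01,0],[0.0205,0,0.0062,0],[0.0205,0,0.0062,0],[0.0213,0,0.002,0],[0.0213,0,0.002,0],[0.01,0,0,0],[0.008,0,0,0],[0,0,0,0]],
  ],
)

```text
t: 7.52
tool_pos: [0.5168, 0.1823, 0.0921]
tool_rot: [0.877, 1.39, -0.868]
contact_force: [-12.6, 9.0, 29.9]
opening: 0.0109
```

```bash
python3 - <<'E'
from h import *
C=np.array([.525,.153]);u=np.array([-.434,.901])
M,o=T(); d=M[:2,3]-C; print('tote x,y',d@u,d@[-.901,-.434])
go([.4665,.2745,.108],-64.3)
E
```

```text
tote x,y 0.02994198831833758 -0.005359392550312753
shift [-0.062 -0.021 -0.42 ] turn 0.001 zang -64.2 tcp [0.5168 0.1823 0.0921] tilt 0.31 open 0.0109 F [-12.6   9.   29.9] t 7.5
```

>>> move_arm(
  increments=[
    [[0,0,0,0],[0,0,0,0],[0,0,0,0],[0,0,0,0],[0,0,0,0]],
  ],
  gripper=0.65,
)

```text
t: 7.93
tool_pos: [0.5144, 0.1791, 0.0849]
tool_rot: [0.871, 1.39, -0.874]
contact_force: [-0.6, -0.3, 0.5]
opening: 0.0299
```

>>> move_arm(
  increments=[
    [[-0.05,0,0,0],[-0.05,0,0,0],[-0.08,0,0,0],[-0.1,0,0,0],[-0.1,0,0,0],[-0.1,0,0,0],[-0.1,0,0,0],[0,0,0,-0.068],[0,0,0,-0.068],[0,0,0,-0.068],[0,0,0,-0.068],[0,0,0,-0.068],[0,0,0,-0.068],[0,0,0,-0.068],[0,0,0,0]],
  ],
)

```text
t: 9.18
tool_pos: [0.5155, 0.1799, 0.233]
tool_rot: [0.292, 1.549, -0.291]
contact_force: [0.1, 0.7, 0.4]
opening: 0.0298
```

```bash
python3 - <<'E'
from h import *
go([.424,-.196,.2],-21.3)
im=ctrl.get_image('wrist'); save(im,'w2.png'); M,o=T(); W=cloud(im,M)
h=cv2.cvtColor(im['pixels'],cv2.COLOR_RGB2HSV)
ye=((h[...,0]>22)&(h[...,0]<34)&(h[...,1]>150)&(h[...,2]>100)).astype(np.uint8)
k,L,s,c=cv2.connectedComponentsWithStats(ye)
for i in range(1,k):
    if s[i,4]>100:
        p=W[L==i]; p=p[p[:,2]>.08]; r=cv2.minAreaRect(p[:,:2].astype(np.float32)); print(s[i,:4],r,np.percentile(p[:,2],[5,50,95]).round(4))
E
```

```text
shift [ 0.131 -1.534  0.205] turn -0.000 zang -21.3 tcp [0.5155 0.1799 0.233 ] tilt 0.12 open 0.0298 F [0.1 0.7 0.4] t 9.2
[274 138  94 103] ((0.5115965008735657, 0.18100595474243164), (0.1325049251317978, 0.010072685778141022), 25.728961944580078) [0.0924 0.0954 0.097 ]
[317 181  95  93] ((0.5252420902252197, 0.15018384158611298), (0.13283631205558777, 0.05230054631829262), 28.00442886352539) [0.0912 0.0938 0.0966]
```

View pics/w2.png

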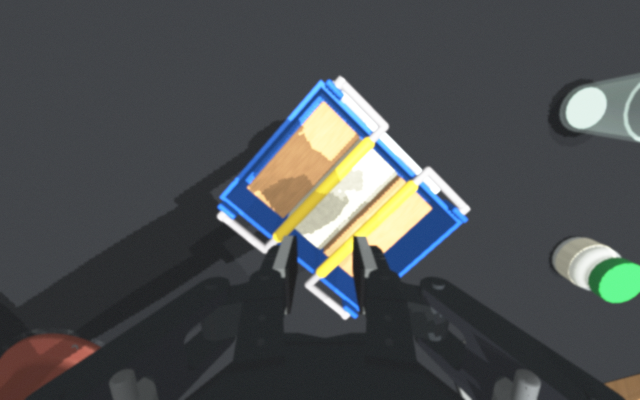

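The wrist picture shows both yellow bars lying in across the mouth, at about (325,190) and (366,228), both at z = 0.095. Next is the tray.

>>> move_arm(
  increments=[
    [[0,-0.1096,0.0146,0],[0,-0.1096,0.0146,0],[0,-0.1096,0.0146,0],[0,-0.1096,0.0146,0],[0,-0.1096,0.0146,0],[0,-0.1096,0.0146,0],[0,-0.1096,0.0146,0],[0,-0.1096,0.0146,0],[0,-0.1096,0.0146,0],[0,-0.1096,0.0146,0],[0,-0.1096,0.0146,0],[0,-0.1096,0.0146,0],[0,-0.1096,0.0146,0],[0,-0.1096,0.0146,0],[0.04,0,0,0],[0.04,0,0,0],[0,0,0,0]],
  ],
  gripper=0.3,
)

```text
t: 10.65
tool_pos: [0.4217, -0.1948, 0.2088]
tool_rot: [0.296, 1.554, -0.293]
contact_force: [-0.4, -0.0, -1.3]
opening: 0.0596
```

```bash
python3 - <<'E'
from h import *
M,o=T(); im=ctrl.get_image('wrist'); save(im,'w3.png'); W=cloud(im,M)
h=cv2.cvtColor(im['pixels'],cv2.COLOR_RGB2HSV)
x,y,z=W[...,0],W[...,1],W[...,2]
m=(abs(x-.42)<.09)&(abs(y+.2)<.09)&(z>.065)&(z<.1)&((h[...,0]<6)|(h[...,0]>174))&(h[...,1]>150)
p=W[m]; r=cv2.minAreaRect(p[:,:2].astype(np.float32)); print(r,np.percentile(p[:,2],[5,50,95]).round(4))
go([*r[0],.075],-21.3)
E
```

```text
((0.4211425185203552, -0.19742055237293243), (0.11962053924798965, 0.012763865292072296), 68.96095275878906) [0.0822 0.0834 0.0845]
shift [ 0.538 -0.012  0.002] turn -0.001 zang -21.4 tcp [ 0.4221 -0.1946  0.2096] tilt 0.19 open 0.0598 F [-0.1 -0.1 -0.6] t 10.7
```

View pics/w3.png

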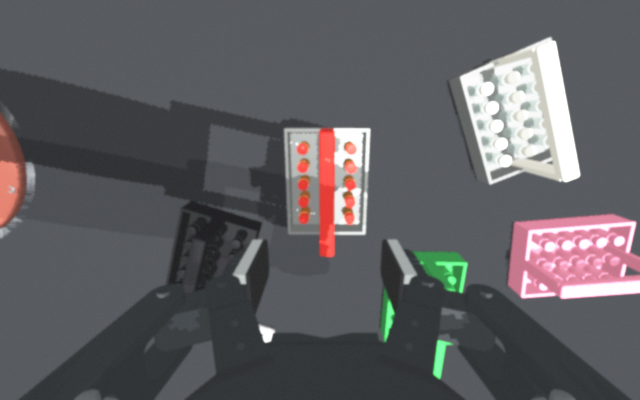

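The red handle is at column 326, centred between the fingers (260 and 390). The white tray is well clear. I descend and grip.

>>> move_arm(
  increments=[
    [[0.09,-0.003,0,0],[0.09,-0.003,0,0],[0.09,-0.003,0,0],[0.09,-0.002,0,0],[0.08,0,0,0],[0.06,0,0,0],[0.045,0,0,0],[0,0,0,0],[0,0,0,0]],
  ],
)

```text
t: 11.45
tool_pos: [0.4219, -0.1978, 0.075]
tool_rot: [0.293, 1.552, -0.292]
contact_force: [0.9, 0.7, 0.7]
opening: 0.0596
```

>>> move_arm(
  increments=[
    [[0,0,0,0],[0,0,0,0],[0,0,0,0],[0,0,0,0],[0,0,0,0],[0,0,0,0],[0,0,0,0],[0,0,0,0]],
  ],
  gripper=1,
  squeeze=50,
)

```text
t: 12.12
tool_pos: [0.422, -0.1987, 0.0759]
tool_rot: [0.293, 1.55, -0.293]
contact_force: [-2.4, 1.6, 6.5]
opening: 0.0134
```

>>> move_arm(
  increments=[
    [[-0.02,0,0,0],[-0.04,0,0,0],[-0.06,0,0,0],[-0.08,0,0,0],[-0.08,0,0,0],[-0.08,0,0,0],[-0.08,0,0,0],[-0.08,0,0,0],[-0.08,0,0,0],[-0.08,0,0,0],[-0.04,0,0,-0.03],[0,0,0,-0.06],[0,0,0,-0.06],[0,0,0,-0.06],[0,0,0,-0.06],[0,0,0,-0.06],[0,0,0,-0.06],[0,0,0,-0.06],[0,0,0,-0.06],[0,0,0,0]],
  ],
)

```text
t: 13.78
tool_pos: [0.4213, -0.1981, 0.2546]
tool_rot: [-0.336, 1.545, 0.337]
contact_force: [0.2, -0.5, -4.2]
opening: 0.0132
```

```bash
python3 - <<'E'
from h import *
go([.5245,.1535,.25],25.7)
E
```

```text
shift [0.019 1.108 0.96 ] turn -0.013 zang 24.6 tcp [ 0.4213 -0.1981  0.2546] tilt 0.06 open 0.0132 F [ 0.2 -0.5 -4.2] t 13.8
```

>>> move_arm(
  increments=[
    [[0,0.03,0.026,-0.013],[0,0.055,0.0476,0],[0,0.08,0.0693,0],[0,0.08,0.0693,0],[0,0.08,0.0693,0],[0,0.08,0.0693,0],[0,0.08,0.0693,0],[0,0.08,0.0693,0],[0,0.08,0.0693,0],[0,0.08,0.0693,0],[0,0.08,0.0693,0],[0,0.08,0.0693,0],[0,0.08,0.0693,0],[0,0.08,0.0693,0],[0,0.045,0.039,0],[0,0.018,0.0156,0],[0,0,0,0],[0,0,0,0]],
  ],
)

```text
t: 15.28
tool_pos: [0.5179, 0.155, 0.2547]
tool_rot: [-0.352, 1.543, 0.351]
contact_force: [0.7, -0.2, -3.7]
opening: 0.0131
```

```bash
python3 - <<'E'
from h import *
go([.5245,.1535,.173],25.7)
for n in ['top','scene']:
    im=ctrl.get_image(n); W=cloud(im); h=cv2.cvtColor(im['pixels'],cv2.COLOR_RGB2HSV)
    x,y,z=W[...,0],W[...,1],W[...,2]
    m=(abs(x-.52)<.12)&(abs(y-.15)<.12)&(z>.17)&(z<.3)&((h[...,0]<6)|(h[...,0]>174))&(h[...,1]>170)
    p=W[m]; print(n,len(p),cv2.minAreaRect(p[:,:2].astype(np.float32)) if len(p)>5 else '',np.percentile(p[:,2],[5,50,95]).round(3))
    if n=='scene': cv2.imwrite('pics/s3.png',cv2.resize(im['pixels'][150:350,250:500,::-1],None,fx=2,fy=2))
E
```

```text
shift [ 0.327 -0.017  0.022] turn -0.000 zang 25.7 tcp [0.5179 0.155  0.2547] tilt 0.07 open 0.0131 F [ 0.7 -0.2 -3.7] t 15.3
top 135 ((0.5094296932220459, 0.14854861795902252), (0.06474504619836807, 0.11085253953933716), 44.19404220581055) [0.211 0.261 0.266]
scene 560 ((0.5159770846366882, 0.155644029378891), (0.08206203579902649, 0.12061334401369095), 37.59059524536133) [0.192 0.217 0.262]
```

View pics/s3.png

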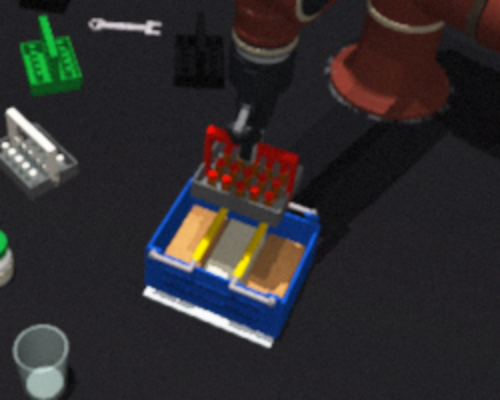

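The tray hangs level and aligned above the two bails. I correct sideways and lower it slowly.

>>> move_arm(
  increments=[
    [[0.02,-0.004,0.006,0],[0.04,-0.004,0.006,0],[0.05,-0.004,0.006,0],[0.05,-0.004,0.004,0],[0.05,0,0,0],[0.04,0,0,0],[0.025,0,0,0],[0.015,0,0,0],[0.01,0,0,0],[0,0,0,0],[0,0,0,0]],
  ],
)

```text
t: 16.3
tool_pos: [0.5253, 0.154, 0.1806]
tool_rot: [-0.351, 1.541, 0.351]
contact_force: [0.2, -0.0, -3.7]
opening: 0.0127
```

```bash
python3 - <<'E'
from h import *
go([.5245,.1535,.173],25.7)
E
```

```text
shift [ 0.03  -0.    -0.004] turn -0.000 zang 25.7 tcp [0.5253 0.154  0.1806] tilt 0.06 open 0.0127 F [ 0.2 -0.  -3.7] t 16.3
```

>>> move_arm(
  increments=[
    [[0.005,0,0,0],[0.005,0,0,0],[0.004,0,0,0],[0.004,0,0,0],[0.003,0,0,0],[0.003,0,0,0],[0,0,0,0],[0,0,0,0]],
  ],
)

```text
t: 16.97
tool_pos: [0.5249, 0.1538, 0.1739]
tool_rot: [-0.351, 1.542, 0.351]
contact_force: [0.2, -0.4, -3.7]
opening: 0.0125
```

>>> move_arm(
  increments=[
    [[0.003,0,0,0],[0.003,0,0,0],[0.003,0,0,0],[0,0,0,0],[0,0,0,0]],
  ],
)

```text
t: 17.38
tool_pos: [0.5252, 0.1539, 0.173]
tool_rot: [-0.351, 1.542, 0.351]
contact_force: [-4.1, -0.2, 5.7]
opening: 0.0128
```

Contact: the tray's weight has come off the wrist. I release and retreat.

>>> move_arm(
  increments=[
    [[0,0,0,0],[0,0,0,0],[0,0,0,0],[0,0,0,0],[0,0,0,0],[0,0,0,0]],
  ],
  gripper=0.45,
)

```text
t: 17.88
tool_pos: [0.525, 0.1539, 0.1716]
tool_rot: [-0.351, 1.542, 0.351]
contact_force: [-0.0, 0.5, 0.1]
opening: 0.0471
```

>>> move_arm(
  increments=[
    [[-0.02,0,0,0],[-0.03,0,0,0],[-0.05,0,0,0],[-0.08,0,0,0],[-0.1,0,0,0],[-0.1,0,0,0],[-0.1,0,0,0],[0,-0.1,0,0],[0,-0.1,0,0],[0,-0.1,0,0],[0,-0.1,0,0],[0,-0.1,0,0],[0,-0.1,0,0],[0,-0.1,0,0],[0,-0.1,0,0],[0,-0.1,0,0],[0,0,0,0],[0,0,0,0],[0,0,0,0]],
  ],
)

```text
t: 19.47
tool_pos: [0.6224, -0.0486, 0.2927]
tool_rot: [-0.351, 1.541, 0.351]
contact_force: [-0.7, -0.0, 0.2]
opening: 0.0467
```

```bash
python3 - <<'E'
from h import *
go([.5245,.1535,.173],25.7)
for n in ['top','scene']:
    im=ctrl.get_image(n); W=cloud(im); h=cv2.cvtColor(im['pixels'],cv2.COLOR_RGB2HSV)
    x,y,z=W[...,0],W[...,1],W[...,2]
    b=(abs(x-.52)<.15)&(abs(y-.15)<.15)&(z<.2)
    m=b&(z>.165)&((h[...,0]<6)|(h[...,0]>174))&(h[...,1]>150)
    for l,m in (('handle',m),('tray',b&(z>.115))):
        p=W[m]; print(n,l,len(p),cv2.minAreaRect(p[:,:2].astype(np.float32)),np.percentile(p[:,2],[5,50,95]).round(3))
        if l=='handle': print(np.linalg.svd(p-p.mean(0),full_matrices=False)[2][0].round(3))
    for r in ctrl.trace(n,'tray_clear')[:1]: print('clear',np.nanmedian(W[r['region']],0).round(3))
    if n=='scene': cv2.imwrite('pics/s4.png',cv2.resize(im['pixels'][150:350,250:500,::-1],None,fx=2,fy=2))
E
```

```text
shift [ 0.479  0.899 -0.003] turn -0.000 zang 25.7 tcp [ 0.6224 -0.0486  0.2927] tilt 0.05 open 0.0467 F [-0.7 -0.   0.2] t 19.5
top handle 155 ((0.5208590626716614, 0.16111496090888977), (0.01503558550029993, 0.10311359912157059), 25.5041446685791) [0.174 0.181 0.185]
[-0.447  0.895 -0.017]
top tray 435 ((0.5246198773384094, 0.1556459367275238), (0.09293247014284134, 0.11764207482337952), 25.887359619140625) [0.118 0.132 0.183]
clear [ 0.629 -0.205  0.019]
scene handle 281 ((0.526094913482666, 0.1575818955898285), (0.021012792363762856, 0.11883730441331863), 27.026321411132812) [0.169 0.177 0.181]
[-0.432  0.902 -0.002]
scene tray 951 ((0.5258738398551941, 0.15630340576171875), (0.09459975361824036, 0.1209321916103363), 25.72003173828125) [0.116 0.129 0.18 ]
clear [ 0.639 -0.193  0.02 ]
```

View pics/s4.png

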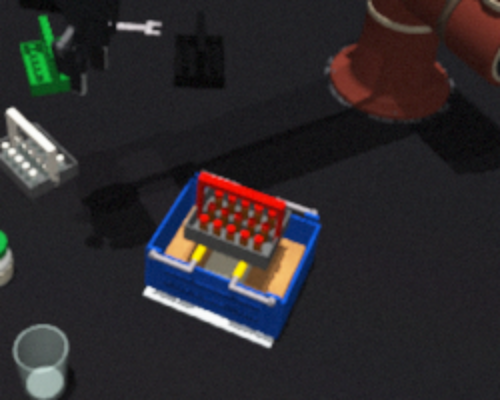

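The tray sits level and centred on both bails, within about 3 mm, with its handle top at 0.181 m and the arm clear. I hand the job in.

```bash
python3 -c "
from station import ctrl
print(ctrl.finish_job())"
```

```text
the job is handed in; nothing more can be done
None
```

The job is done and handed in at about 19.5 s of the 54 s allowed; no verdict was reported.

- **Bail:** I pinched the folded-out bail and swung it over to its stop. I felt about 30 N against the stop, and the wrist camera showed both sleeves at the same height across the mouth. This was before the tray was lifted.
- **Amber tray:** I carried the red-handled tray over by its handle and lowered it until its weight came off the wrist (about 6 N at contact), then released it and backed away.
- **Last checks:**
  - The tray centre is about 2–3 mm from the tote's centre, and its long axis is within about 1° of the tote's.
  - The tray is level, with the handle top at about 0.177–0.185 m. That puts the underside at about 97 mm.
  - The white-handled tray reads within about 3 mm of its starting position.
- **Disagreement:** In the last top view the handle's own centre read about 8 mm off the tote's centre. Only about 103 mm of its 120 mm length was picked up there, so I trusted the whole-tray outlines, which agreed in both cameras.

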